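# Feel the extractor's unlit isolator, then start it

### The job

Start the bench dust extractor from its two grey boxes. The weighted toggle between the guard walls of the long isolator box has no lamp: first feel gently but clearly with a fingertip which way it leans, and flip it over towards the end with the cable gland (on) only if it is off; if it is already on, never switch it off. Then press the push button on the square starter box fully down once the toggle is on, let go, and leave the things lying about on the bench where they are.

Things in the scene. Friction and masses are not known exactly. Their poses are not given: they have to be found in the camera images.
- isolator: Grey steel box fixed to the bench, 180 (x) x 100 (y) x 50 mm high, origin at the centre of its underside. Two dark guard walls stand on its top along x at y = +-42 mm (8 mm thick, 120 mm long, x -60 to +60, tops 110 mm above the bench); the 76 mm channel between them is open above and at both ends. A black gland stub sticks 24 mm out of its +x end.
- toggle_pivot (a point): Hinge of the steel toggle (hinge line along the box's y): centre of the box's top face, 50 mm above its underside; axes as the box's. The toggle is a 10 mm thick paddle with a round cross bar on top (26 mm across, 50 mm long along y, its axis 52 mm from the hinge). It leans 0.5 rad from upright, to -x when off, to +x (gland end) when on; no reading tells which.
- gland (a point): Outer end of the gland stub, 114 mm along +x from the box's centre, 25 mm above the bench: the toggle is on when it leans this way. The cross bar's axis is then 25 mm from the hinge to this side (off: to the other) and 46 mm above the top face. Top-heavy, it resists about 1.3 N at the bar when moved off its stop; pushed past upright it falls over by itself and stays. Its stops are firm.
- starter: Grey steel box, fixed to the bench: 100 x 100 x 50 mm high, origin at the centre of its underside, with one round black push button on the middle of its top.
- start_top (a point): Centre of the top face of the start button, 72 mm above the bench when not pressed. The black cap is 36 mm across and stands in a dark ring 52 mm across whose top is 62 mm above the bench.
- start (a joint): Travel of the start button in m: 0 = up, 0.006 = fully down (down along z). Sprung: starts moving at 1.5 N, fully down at 5 N, comes back up when released.
- tape: Loose roll of paper tape lying flat, 90 mm across, 25 mm high; origin at the centre of its underside. Leave alone.
- ink: Loose glass jar with black cap, 56 mm across, 75 mm high; origin at the centre of its underside. Leave alone.
- pencils: Loose white pot with pencils, 76 mm across, 175 mm high with the pencils; origin at the centre of its underside. Leave alone.
- weight: Loose steel paperweight block, 90 x 50 x 30 mm; origin at the centre of its underside. Leave alone.
- brush: Loose brush lying on the bench. Leave alone.
- scraper: Loose scraper with flat blade lying on the bench. Leave alone.
There are look-alikes about, which are no part of the job. Leave any green or orange look-alike of the starter alone.

How it is judged:
By the outcome, as a careful person would: the job done as asked, in the order asked, and still so for the second after the job is handed in, with the robot touching nothing.
It also fails if it takes over 45 s, if anything falls off the work surface, if the arm or the gripper's body presses on something with over 40 N, if the wrist force passes 120 N, or if a joint passes its speed limit or range.

### The arm

A 7-joint arm with a two-finger parallel gripper is mounted at the origin on the work surface. World frame = base frame: x ahead of the robot, y to its left, z up, the work surface at z = 0. Lengths are in m, angles in rad, forces in N, time in s.
With the tool pointing down it reaches from about 0.425 to 0.825 m from the base axis. Payload 3.6 kg.
Tool frame: the origin (TCP) lies midway between the tips of the shut fingers; the grasp point (between the pads) lies 19 mm behind it; z points along the fingers, y is the line along which they close (so a half turn about z gives the same grasp; the last joint's range is limited). The gripper opens to 85 mm and grips with 20 to 120 N. Pads are 22 mm wide; open, the fingers measure 114 mm over their backs; the gripper's body (76 mm by 85 mm) begins 54 mm behind the grasp point. The pads swing forward as they close: fully open they stand 13 mm farther back than shut.
Start: joints at [-1.131, 0.615, -0.013, 1.423, 0.008, 1.103, -0.04], TCP at [0.292, 0.581, 0.231] pointing down, gripper open.
Joint ranges: [-3.12, 3.12], [-0.3, 2.06], [-1.34, 1.32], [0.26, 2.42], [-1.36, 4.5], [0.01, 1.98], [-2.84, 2.84]. Speed limits (rad/s): [2.79, 2.79, 3.14, 3.14, 3.14, 3.14, 3.14].

### API

Orientations are given as [roll, pitch, yaw] about the fixed x, y, z axes, in that order (R = Rz(yaw) Ry(pitch) Rx(roll)).
In Python, from bench import manip gives the robot as it stands. Calls block until the motion is done:
- manip.movep(position, orientation): joint-space move of the TCP to a pose.
- manip.move_linear(position, feed=0.15, rotation=None, contact_N=None): straight line of the TCP; rotation=None keeps the orientation; feed is the mean speed in m/s. With contact_N (N) it stops when the force on the tool has changed by that much, and returns True; else False.
- manip.set_joints(angles): joint-space move.
- manip.ungrasp() and manip.grasp(): open the fingers fully, or close them until they stop; the grip force is fixed at half the most.
- manip.dwell(seconds).
- manip.inverse_kinematics(position, orientation): joint angles nearest the present ones, or None.
- manip.snapshot(name): name is "scene" or "top" or "wrist"; returns a dict with "pixels" (480x640x3 uint8, red, green, blue), "range_z" (480x640 float32, m along the optical axis (not along the pixel's ray), 0 where there is no reading), "intrinsics" (3x3 intrinsics, pixels), "extrinsics" (4x4, takes a point from camera to world coordinates); the wrist camera has in their place "hand_eye" (4x4, takes a point from camera to tool coordinates, whose origin is the TCP and whose axes are the flange's). Camera axes: x right, y down, z forward; pixel columns grow to the right and rows downward; lengths in m; the calibration is good to about 2 mm. The wrist camera is an equidistant fisheye: a pixel r from the principal point sees the ray r / f radians off the axis. A picture is of the moment at which its call begins: read the wrist's pose just before it.
A pose or a line that the arm cannot do raises manip.MotionError and nothing moves.
- manip.finish_job(): hands the job in; it is judged then, once.
Trained networks look in the newest picture that a camera, given by its name, has taken for a name from the list of things; names that differ only in an ending like _2 or _b are one class to them, and where a whole thing is asked for, a point or a joint stands for the part that bears it (a point fixed in the world has none). Each returns a list of dicts, best first, with "confidence" (0 to 1); they miss things now and then, are a little off and sometimes report something else, mostly with a low value. They report only what shows in the picture. A call takes as long as a camera call. They do not tell look-alikes from the thing itself.
- manip.trace(camera, target): "pixels" (480x640 bool, what is visible of it) and "bbox" ([left, top, width, height] in pixels, round what is visible of it).
Readings, each from a call of its own:
- manip.read_clock(): time.
- manip.read_q(): joint angles.
- manip.read_qd(): joint speeds.
- manip.read_joint_torque(): joint torques, N m.
- manip.read_position(): TCP position.
- manip.read_eef_rot(): TCP orientation.
- manip.read_wrist_force(): force on the tool from outside, world axes, zero at the start.
- manip.read_moment(): the same for the moment, N m.
- manip.read_opening(): finger opening in m.
- manip.read_gripper_force(): force on a finger pad.
Only numpy, scipy, OpenCV 4.12 (cv2) and the standard library are available. Lean on these libraries where they do the work, as an engineer would, in place of code of your own. Each camera call takes 0.05 s, during which the arm holds its last target. There are 200 camera calls.

## Working session

There is one attempt and no reset: what is moved stays moved. The work goes in short steps, each a Python script; the robot and the scene stay as the last script left them, time stands still between calls to the robot, and variables do not carry over. Pictures are saved under pics/ and viewed, at most 10 in all, crops included, and the job is handed in when it is done.

```bash
mkdir -p pics; cat > h.py <<'E'
import numpy as np, cv2
from bench import manip
def cloud(s):
    K=s["intrinsics"];T=s["extrinsics"];z=s["range_z"]
    v,u=np.mgrid[:480,:640]
    P=np.stack([(u-K[0,2])/K[0,0]*z,(v-K[1,2])/K[1,1]*z,z],-1)@T[:3,:3].T+T[:3,3]
    P[z==0]=np.nan
    return P
E
python3 - <<'E'
from h import *
ims=[]
for c in ("scene","top"):
    s=manip.snapshot(c); P=cloud(s); np.savez(c+".npz",P=P,pix=s["pixels"])
    cv2.imwrite(f"pics/{c}0.png",s["pixels"][:,:,::-1])
    for t in ("isolator","gland","starter","start_top","tape","ink","pencils","weight","brush","scraper"):
        for d in manip.trace(c,t)[:4]:
            if d["confidence"]<.3: continue
            p=P[d["pixels"]]; p=p[np.isfinite(p[:,0])]
            if len(p): print(c,t,round(d["confidence"],2),d["bbox"],np.median(p,0).round(3),p.min(0).round(3),p.max(0).round(3))
print(manip.read_clock(), manip.read_position(), manip.read_eef_rot())
E
```

```text
scene isolator 0.93 [165.5, 147.3, 75.7, 81.3] [ 0.607 -0.214  0.051] [ 0.461 -0.374 -0.004] [ 0.702 -0.169  0.114]
scene gland 0.74 [169.2, 146.9, 66.2, 77.6] [ 0.607 -0.213  0.052] [ 0.495 -0.341  0.002] [ 0.702 -0.169  0.114]
scene starter 0.89 [311.9, 148.7, 57.1, 55.8] [0.402 0.051 0.048] [ 0.277 -0.044 -0.004] [0.449 0.105 0.075]
scene starter 0.81 [325.1, 295.4, 66.7, 67.4] [0.728 0.277 0.049] [0.664 0.223 0.003] [0.773 0.325 0.076]
scene starter 0.74 [387.6, 178.9, 60.4, 53.8] [0.384 0.26  0.049] [ 0.282  0.193 -0.003] [0.429 0.317 0.074]
scene starter 0.62 [330.6, 220.1, 64.0, 63.0] [0.561 0.205 0.049] [ 0.458  0.14  -0.003] [0.606 0.258 0.076]
scene start_top 0.79 [348.5, 311.2, 17.9, 18.3] [0.719 0.274 0.071] [0.699 0.256 0.062] [0.734 0.291 0.076]
scene start_top 0.7 [358.0, 231.0, 13.1, 17.1] [0.549 0.199 0.071] [0.528 0.181 0.059] [0.564 0.216 0.076]
scene start_top 0.63 [330.6, 162.7, 13.5, 8.1] [0.387 0.043 0.071] [0.367 0.026 0.061] [0.403 0.06  0.075]
scene start_top 0.61 [411.2, 190.6, 16.9, 10.5] [0.369 0.255 0.071] [0.348 0.234 0.06 ] [0.383 0.272 0.074]
scene ta
[... 2072 characters left out ...]
.9, 15.4, 16.4] [0.363 0.251 0.072] [0.347 0.235 0.059] [0.379 0.271 0.079]
top tape 0.8 [344.7, 239.1, 40.3, 42.5] [ 0.56  -0.004  0.024] [ 0.512 -0.046 -0.001] [0.605 0.041 0.032]
top ink 0.93 [405.4, 158.2, 25.4, 30.7] [ 0.754 -0.132  0.071] [ 0.735 -0.163  0.002] [ 0.787 -0.109  0.081]
top pencils 0.82 [298.2, 146.2, 29.9, 46.8] [0.745 0.114 0.089] [ 0.72   0.077 -0.002] [0.839 0.153 0.179]
top weight 0.91 [340.6, 156.0, 37.1, 25.6] [0.781 0.002 0.029] [ 0.757 -0.048 -0.006] [0.827 0.047 0.037]
top scraper 0.61 [180.4, 271.2, 32.8, 122.4] [0.476 0.383 0.005] [ 0.268  0.35  -0.004] [0.548 0.421 0.026]
1.1 [0.29188656 0.58071979 0.23128531] [-3.14148354e+00 -4.55853981e-05  2.67586443e+00]
```

```bash
python3 - <<'E'
import cv2,numpy as np
t=np.load("top.npz");s=np.load("scene.npz")
a=cv2.resize(t["pix"][120:400,150:530,::-1],(798,588),interpolation=cv2.INTER_CUBIC)
cv2.imwrite("pics/topc.png",a)
b=cv2.resize(s["pix"][120:390,120:480,::-1],(800,600),interpolation=cv2.INTER_CUBIC)
cv2.imwrite("pics/scenec.png",b)
# isolator: top-face / wall / z classes
for n,d in(("top",t),("scene",s)):
    P=d["P"].reshape(-1,3)
    m=(P[:,0]>.44)&(P[:,0]<.72)&(P[:,1]<-.12)&(P[:,1]>-.4)
    for nm,lo,hi in(("face",.044,.057),("wall",.104,.12),("mid",.06,.103)):
        q=P[m&(P[:,2]>lo)&(P[:,2]<hi)]
        r=cv2.minAreaRect(q[:,:2].astype(np.float32)*1000)
        print(n,nm,len(q),r,q.mean(0).round(3))
    for c in((.713,.272),(.542,.197),(.37,.253),(.387,.043)):
        k=(np.hypot(P[:,0]-c[0],P[:,1]-c[1])<.09)
        q=P[k&(abs(P[:,2]-.05)<.006)];r=cv2.minAreaRect(q[:,:2].astype(np.float32)*1000)
        cap=P[k&(P[:,2]>.067)&(P[:,2]<.08)]
        print(n,np.round(c,3),np.round(r[0]),np.round(r[1]),round(r[2]),cap.mean(0).round(4),len(cap),d["pix"].reshape(-1,3)[k&(abs(P[:,2]-.05)<.004)].mean(0).round())
E
```

```text
top face 2233 ((585.3297119140625, -231.88290405273438), (180.2355499267578, 101.7763442993164), 7.120515823364258) [ 0.583 -0.233  0.05 ]
top wall 673 ((585.608154296875, -232.2259063720703), (119.68257141113281, 93.93721008300781), 6.9566330909729) [ 0.577 -0.233  0.109]
top mid 813 ((585.029052734375, -230.49734497070312), (119.77006530761719, 91.40515899658203), 7.195882320404053) [ 0.581 -0.232  0.082]
top [0.713 0.272] [713. 272.] [100. 102.] 87 [0.7132 0.272  0.071 ] 177 [ 83. 181.  97.]
top [0.542 0.197] [543. 198.] [100. 100.] 76 [0.5421 0.1975 0.0717] 201 [155. 169. 169.]
top [0.37  0.253] [362. 254.] [100. 100.] 71 [0.3623 0.2533 0.0723] 222 [247. 159.  83.]
top [0.387 0.043] [382.  41.] [100. 100.] 68 [0.3816 0.041  0.0722] 216 [248. 159.  83.]
scene face 1278 ((589.212646484375, -230.13168334960938), (180.5439910888672, 102.6531982421875), 6.528297424316406) [ 0.617 -0.225  0.05 ]
scene wall 467 ((589.4354858398438, -230.30377197265625), (120.40878295898438, 95.69215393066406), 8.038647651672363) [ 0.584 -0.231  0.108]
scene mid 1120 ((587.5701293945312, -229.7109832763672), (123.38109588623047, 92.50489807128906), 6.717930793762207) [ 0.591 -0.227  0.083]
scene [0.713 0.272] [717. 273.] [100. 101.] 87 [0.7172 0.2737 0.0711] 235 [105. 213. 119.]
scene [0.542 0.197] [546. 198.] [101. 101.] 76 [0.5467 0.1989 0.0709] 173 [186. 199. 200.]
scene [0.37  0.253] [366. 255.] [100. 101.] 71 [0.3667 0.2548 0.0708] 148 [245. 179.  85.]
scene [0.387 0.043] [385.  42.] [102. 101.] 68 [0.3861 0.0425 0.0713] 124 [245. 185.  90.]
```

View pics/topc.png

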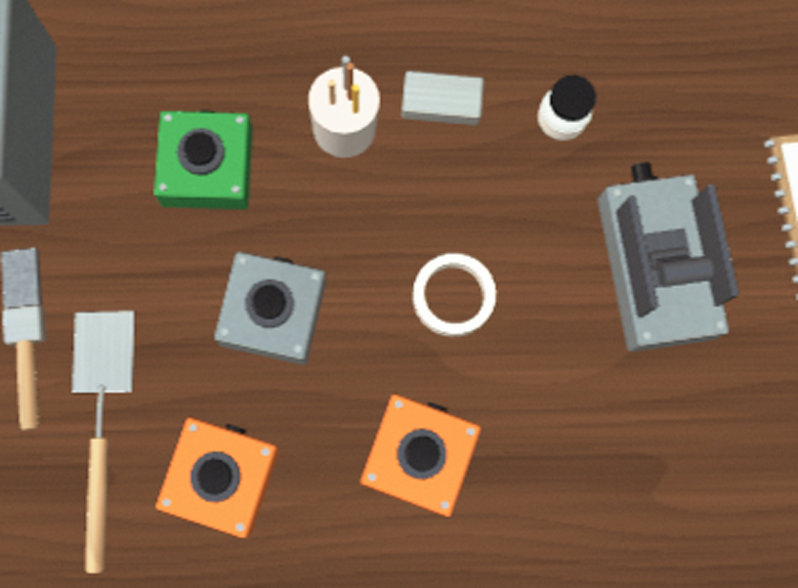

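View pics/scenec.png

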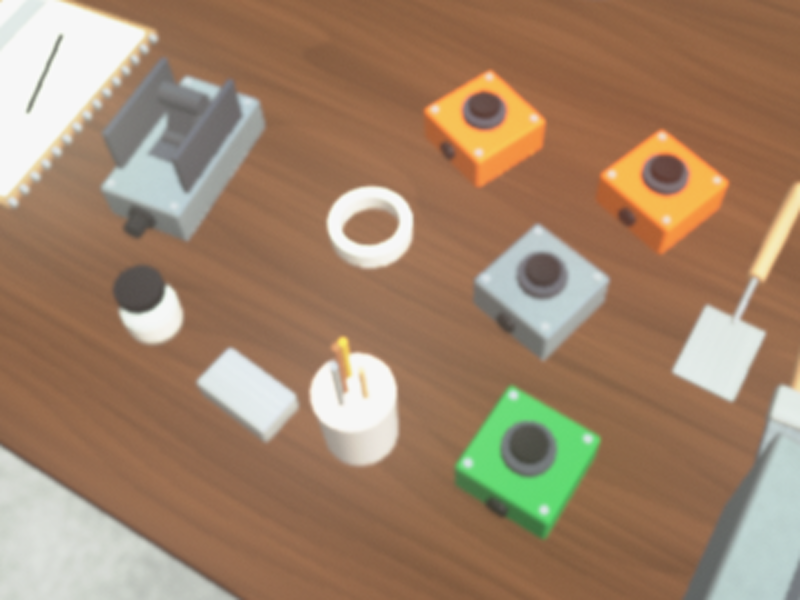

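The pictures show the grey starter at crop (270,302) in the top view, with green and orange look-alikes around it. The isolator is at crop (668,262), with its gland stub at (642,172) on the +x end. The bar, at (685,270), seems to lean away from the gland, but that still has to be felt. Sizes and heights match the description.

I'll take the isolator centre as (0.587, -0.231) with yaw 0.122. I'll feel in the +x direction only, which can never switch it off.

```bash
cat >> h.py <<'E'
C=np.array([.587,-.231]); YAW=.122; ex=np.array([np.cos(YAW),np.sin(YAW)]); ey=np.array([-ex[1],ex[0]])
def B(x,z,y=0): return np.r_[C+x*ex+y*ey,z].tolist()
S=np.array([.5445,.198])
E
python3 - <<'E'
from h import *
for n in("top","scene"):
    P=np.load(n+".npz")["P"].reshape(-1,3); q=(P[:,:2]-C)@np.stack([ex,ey],1)
    m=(abs(q[:,1])<.025)&(abs(q[:,0])<.06)&(P[:,2]>.095); print(n,m.sum(),q[m].mean(0).round(4),P[m][:,2].max().round(3))
manip.grasp(); print("open",manip.read_opening())
q0=manip.read_q(); p=B(-.08,.22); best=None
for y in(YAW,YAW+np.pi,YAW-np.pi):
    j=manip.inverse_kinematics(p,[np.pi,0,y]); print(y,None if j is None else np.round(j,2))
    if j is not None and (best is None or np.abs(np.subtract(j,q0)).max()<best[0]): best=(np.abs(np.subtract(j,q0)).max(),j)
manip.set_joints(best[1])
print(manip.read_clock(),manip.read_position(),p,manip.read_eef_rot())
f=np.array([manip.read_wrist_force() for _ in range(3)]);print(f.round(2))
E
```

```text
top 286 [-0.0279  0.0005] 0.113
scene 198 [-0.0196  0.0018] 0.111
open -0.00035883520555375425
0.122 [-0.19  0.68  1.03  1.72 -0.65  1.12 -0.41]
3.263592653589793 [ 0.26  0.49  0.21  1.71 -0.12  0.96  2.22]
-3.0195926535897932 [ 0.26  0.49  0.21  1.71 -0.12  0.96  2.22]
4.85 [ 0.50822402 -0.23968286  0.21979487] [0.5075946219214164, -0.24073580670500383, 0.22] [-3.14089408e+00 -8.83110837e-05  1.24173727e-01]
[[ 0.28 -0.62  0.04]
 [ 0.28 -0.62  0.04]
 [ 0.28 -0.62  0.04]]
```

```bash
python3 - <<'E'
from h import *
manip.move_linear(B(-.08,.088),feed=.12)
manip.dwell(.4)
f0=np.array(manip.read_wrist_force()); print("f0",f0.round(2))
hit=manip.move_linear(B(-.005,.088),feed=.02,contact_N=0.8)
p=np.array(manip.read_position()); print(hit,"box x",((p[:2]-C)@ex).round(4),(p[:2]-C)@ey,p[2])
for _ in range(3):
    manip.dwell(.15); print(((np.array(manip.read_wrist_force())-f0)).round(2), ((np.array(manip.read_position())[:2]-C)@ex).round(4))
print(manip.read_clock())
s=manip.snapshot("top"); cv2.imwrite("pics/feel.png",cv2.resize(s["pixels"][160:320,400:540,::-1],(525,600)))
E
```

```text
f0 [ 0.17 -0.43 -0.41]
True box x -0.0474 0.00025164721547640687 0.08738596332625542
[-0.91 -0.13  0.51] -0.0476
[-0.34  0.43  0.43] -0.0476
[-0.72  0.66  0.69] -0.0476
8.8
```

View pics/feel.png

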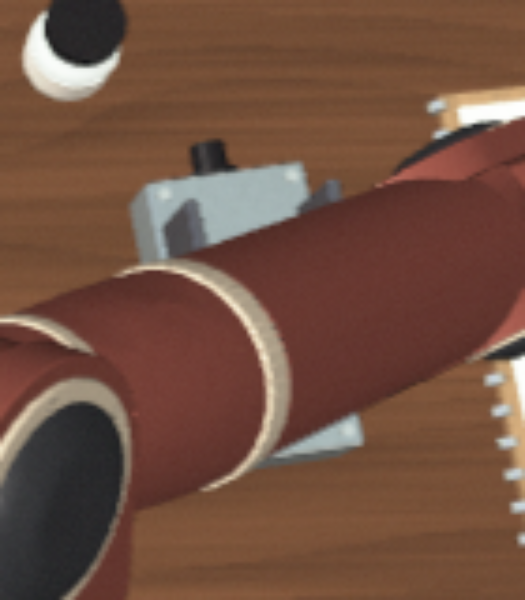

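The view shows the arm covering the toggle, so it tells nothing about the lean. Touch was felt at box x = -47 mm, where the bar must be if it is off (-49 mm). I'll confirm this with averaged force while pushing on towards the gland.

```bash
python3 - <<'E'
from h import *
def F():
    a=[]
    for _ in range(6): manip.dwell(.04); a.append(manip.read_wrist_force())
    return np.mean(a,0)
a=F(); manip.move_linear(B(-.046,.088),feed=.02); b=F()
manip.move_linear(B(-.044,.088),feed=.02); c=F()
print("along box x",[round(float(v[:2]@ex),2) for v in(a,b,c)])
for x in(-.03,-.02,-.012,-.008):
    manip.move_linear(B(x,.088),feed=.05); v=F(); print(x,round(float(v[:2]@ex),2),((np.array(manip.read_position())[:2]-C)@ex).round(4))
manip.dwell(.3)
manip.move_linear(B(-.075,.088),feed=.12); print("free",F()[:2]@ex)
manip.move_linear(B(-.085,.24),feed=.15)
print(manip.read_clock())
E
```

```text
along box x [0.18, -2.07, -2.9]
-0.03 -0.18 -0.0301
-0.02 0.25 -0.0201
-0.012 -0.12 -0.0122
-0.008 0.15 -0.0081
free -0.11097321107751316
14.8667
```

```bash
python3 - <<'E'
from h import *
q0=np.array(manip.read_q()); best=None
for y in np.arange(-3,3.2,.4):
    j=manip.inverse_kinematics([*S,.17],[np.pi,0,y])
    if j is not None:
        d=np.abs(j-q0).max()
        if best is None or d<best[0]: best=(d,j,y)
print(best); manip.set_joints(best[1])
s=manip.snapshot("top"); P=cloud(s).reshape(-1,3); q=(P[:,:2]-C)@np.stack([ex,ey],1)
m=(abs(q[:,1])<.025)&(abs(q[:,0])<.06)&(P[:,2]>.095); print(m.sum(),q[m].mean(0).round(4))
cv2.imwrite("pics/after.png",cv2.resize(s["pixels"][120:340,200:540,::-1],(800,518)))
print(manip.read_clock(),manip.read_position())
E
```

```text
(np.float64(0.6444059109315761), array([-0.84618848,  0.68309287,  0.77541288,  1.72652268, -0.56542598,
        0.96963625, -0.02235776]), np.float64(1.3999999999999986))
280 [0.0216 0.0007]
16.5583 [0.5452716  0.19569911 0.17052435]
```

View pics/after.png

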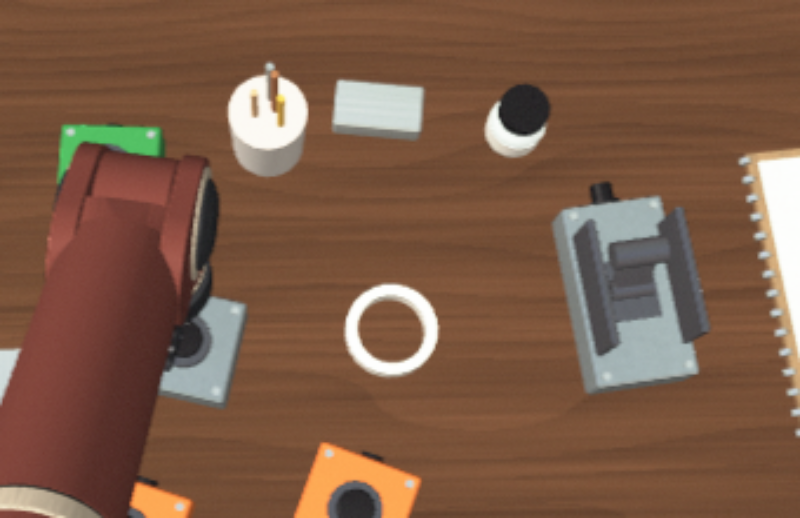

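The bar now lies at crop (640,250), towards the gland, and the measured +22 mm confirms it is on. The loose things have not moved. Next is the button.

```bash
python3 - <<'E'
from h import *
xy=S.tolist()
manip.move_linear([*xy,.085],feed=.1); manip.dwell(.3)
p0=manip.read_position(); f0=manip.read_wrist_force()[2]
hit=manip.move_linear([*xy,.058],feed=.02,contact_N=12)
print(hit,p0,manip.read_position(),manip.read_wrist_force()[2]-f0)
manip.dwell(.4); print(manip.read_position()[2],manip.read_wrist_force()[2]-f0)
manip.move_linear([*xy,.17],feed=.12); manip.dwell(.2)
print(manip.read_clock(),manip.read_wrist_force())
E
```

```text
True [0.54471705 0.19810521 0.08541422] [0.5444433  0.19802568 0.06616669] 4.980087812195651
0.06616816291393766 5.709654431425227
20.425 [-0.30684249  0.76210997 -0.16825604]
```

The 12 N trip is well above the 5 N spring force, so the button reached its stop. The tip height of 66.2 mm agrees with 66 mm for fully down.

```bash
python3 - <<'E'
from h import *
s=manip.snapshot("top"); P=cloud(s).reshape(-1,3); q=(P[:,:2]-C)@np.stack([ex,ey],1)
m=(abs(q[:,1])<.025)&(abs(q[:,0])<.06)&(P[:,2]>.095); print(m.sum(),q[m].mean(0).round(4))
print(manip.finish_job())
E
```

```text
270 [0.0216 0.001 ]
the job is handed in; nothing more can be done
None
```

I felt the toggle off, flipped it on towards the gland, pressed the grey starter's button to its stop and let go, left the loose things alone, and handed the job in at about 20.5 s; no verdict came back.

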